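Drop the locating pin into the hidden notch of the strip guide

ROBOT

A 7-joint arm with a two-finger parallel gripper is mounted at the origin on the work surface. World frame = base frame: x ahead of the robot, y to its left, z up, the work surface at z = 0. Lengths are in m, angles in rad, forces in N, time in s.
With the tool pointing down it reaches from about 0.4 to 0.875 m from the base axis. Payload 19.3 kg.
Tool frame: the origin (TCP) lies at the very end of the fingers, on their centre line; the grasp point (between the pads) lies 19 mm behind it; z points along the fingers, y is the line along which they close (so a half turn about z gives the same grasp; the last joint's range is limited). The gripper opens to 85 mm and grips with 20 to 120 N. Pads are 22 mm wide; open, the fingers measure 114 mm over their backs; the gripper's body (76 mm by 85 mm) begins 54 mm behind the grasp point. The pads swing forward as they close: fully open they stand 13 mm farther back than shut.
Start: joints at [1.154, 0.521, -0.036, 1.599, 0.021, 1.021, -0.113], TCP at [0.212, -0.588, 0.231] pointing down, gripper open.
Joint ranges: [-2.91, 2.91], [-0.3, 2.13], [-1.5, 1.42], [0.17, 2.43], [-1.26, 4.41], [0.16, 1.93], [-2.52, 2.52]. Speed limits (rad/s): [1.89, 1.89, 2.39, 2.39, 3.01, 3.01, 3.01].

INTERFACE

Orientations are given as [roll, pitch, yaw] about the fixed x, y, z axes, in that order (R = Rz(yaw) Ry(pitch) Rx(roll)).
In Python, from workcell import bot gives the robot as it stands.
- The arm moves only by the tool servo_tool, never from a script. Its argument "plan" is a list of rows, each a list of 7 numbers: the finger opening in cm, from 0 to 8.54, then the shift along the tool's x, y, z in cm, then the turn, a rotation vector about the tool's x, y, z in degrees. In form: [[fingers, x, y, z, wx, wy, wz], ...]. A call has 1 to 10 rows; each row is the pose to reach, as a shift and turn from the pose commanded when the call began, along the tool's axes at that moment; what a row does not reach only later rows make up. A row lasts 1/10 s, in which the tool goes at most 50 mm and 8.59 degrees, less where a joint would pass 70% of its speed; a pose out of reach is approached as far as the arm can. A call with a gripper value outside its range is refused whole. The fingers move at their own pace and stop on an object; "force" is the grip in N (left out, the last holds). Time passes only in rows, so rows that repeat a pose let the fingers close. It gives the time, the measured TCP pose, the force, the opening and the grip force at its end, in the units of the state.
- bot.observe(): the state, without advancing time (a new reading comes with each control period).
- bot.grab_frame(name): name is "side" or "top" or "wrist"; returns a dict with "frame" (420x560x3 uint8, blue, green, red), "mtx" (3x3 intrinsics, pixels), "R" (3x3) and "t" (3): a world point X has camera coordinates R X + t; the wrist camera has in their place "T_tool_cam" (4x4, takes a point from camera to tool coordinates, whose origin is the TCP and whose axes are the flange's). Camera axes: x right, y down, z forward; pixel columns grow to the right and rows downward; lengths in m; the calibration is good to about 2 mm. A picture is of the moment at which its call begins: read the wrist's pose just before it. There is no depth.
- bot.job_done(): hands the job in; it is judged then, once.
The state is a dict: "clock": time; "qpos": joint angles; "qd": joint speeds; "joint_efforts": joint torques, N m; "position": TCP position; "tool_rot": TCP orientation; "force": force on the tool from outside, world axes, zero at the start; "moment": the same for the moment, N m; "grip_width": finger opening in m; "finger_force": force on a finger pad.
Only numpy, scipy, OpenCV 4.12 (cv2) and the standard library are available. Lean on these libraries where they do the work, as an engineer would, in place of code of your own. Each camera call takes 0.05 s, during which the arm holds its last target. There are 200 camera calls.

TASK

Take the knobbed locating pin out of its black block, lower its foot through the wide end of the keyhole slot in the grey strip guide beside the press, and drag it gently along the slot with its foot kept down on the bar inside until it drops into the notch hidden under the cover. Keep the pin upright throughout and stop there without forcing it against the notch; leave it standing fully down in the notch, and let go. Leave the other things on the table where they are.

Things in the scene. Friction and masses are not known exactly. Their poses are not given: they have to be found in the camera images.
- pin: loose locating pin, 80 mm tall, about 50 to 100 g: round steel foot 22 mm across and 6 mm high, steel shank 10 mm across up to 50 mm, black round knob 24 mm across from 50 to 80 mm. Origin: centre of the underside of the foot; z points up along the pin. At the start it stands in one of the two holes of the block, its underside 10 mm above the table. Grip it by the knob.
- block: fixed black block 125 x 50 x 22 mm (its x, y, z) with two round holes 26 mm across and 12 mm deep, at x = -31 and +31 mm; the pin stands in one, the plug in the other, either way round. Origin: centre of the underside.
- guide: fixed grey strip guide, 64 mm wide (its x), 292 long (its y), 35 high; origin: centre of the underside, z up. Its cover (29 to 35 mm up) has a keyhole slot along y at x = 0. The pin's shank fits the slot; its foot passes only the wide end and runs under the cover between walls 32 mm apart. Pin and guide must not press on each other with more than 30 N.
- entry (a point): centre of the slot's wide end, a square opening 32 x 32 mm, at the cover's top face 35 mm above the table. From its side nearer the slot (16 mm from this point) it tapers over 16.5 mm into a slot 15 mm wide.
- slot_end (a point): far end of the slot on its middle line, at the cover's top face, 35 mm above the table; from entry to slot_end is the guide's +y, 130 mm
- bar_mid (a point): point of the guide on its middle line, on top of the hidden flat steel bar, 16 mm above the table (13 mm below the cover), 75.5 mm from entry. The bar is rigid and clamped. One square-edged notch, 28 mm long (along y), 6 mm deep, right across the bar, has its centre anywhere within 30 mm either way of this point along y. Fully down in it, the pin's underside is 10 mm above the table.
- plug: loose plain steel plug, a cylinder 22 mm across and 36 mm tall, standing in the block's other hole; origin: centre of its underside. A bystander.
- tape: cardboard tape roll 90 mm across, 45 mm high, lying flat; origin: centre of the underside. A bystander.
- oil: white oil bottle with black cap, 52 mm across, 130 mm tall; origin: centre of the underside. A bystander.
- gauge: steel gauge block 60 x 30 x 20 mm; origin: centre of the underside. A bystander.
Things that resemble listed ones, but are neither listed nor needed, are in the scene too. Leave any turquoise or yellow look-alike of the pin alone.

How it is judged:
On the way, in this order (a step that is already met when the one before it is completed fails the run):
1. the pin's foot is through the wide opening and down on the bar there (z of pin in the frame of guide between 0.013 and 0.0195 m and y of pin in the frame of guide between -0.085 and -0.042 m and x of pin in the frame of guide between -0.016 and 0.016 m), for 0.1 s.
2. the pin has been drawn into the narrow slot, its foot under the cover (x of pin in the frame of guide between -0.012 and 0.012 m and y of pin in the frame of guide above -0.035 m and z of pin in the frame of guide below 0.024 m), for 0.1 s.
At the end, for the whole second after the job is handed in: The pin stands upright (within 0.1 rad), at rest and let go, fully down in the hidden notch: its underside less than 11.5 mm above the guide's underside (4.5 mm or more below the bar's top), in the slot (x of pin in the frame of guide between -0.012 and 0.012 m and z of pin in the frame of guide between 0.007 and 0.0115 m and y of pin in the frame of guide between -0.035 and 0.06 m and angle between pin's own z axis and vertical below 0.1 rad and linear speed of pin below 0.02 m/s and contact force between pin and the fingers below 0.1 N); the robot touches nothing.
It fails at once if the pin is tipped more than 0.4 rad from upright (angle between pin's own z axis and vertical above 0.4 rad).
It fails at once if the pin and the guide press on each other with more than 30 N (contact force between pin and guide above 30 N).
It fails at once if the plug, the tape roll, the oil bottle or the gauge block is moved more than 30 mm (distance of any of plug, tape, oil, gauge from where it was at the start of the episode above 0.03 m).
It also fails if it takes over 64 s, if anything falls off the work surface, if the arm or the gripper's body presses on something with over 40 N, if the wrist force passes 120 N, or if a joint passes its speed limit or range.

## Working session

There is one attempt and no reset: what is moved stays moved. The work goes in short steps, Python scripts to look and compute and a tool call to move; the robot and the scene stay as the last step left them, time stands still between calls to the robot, and variables do not carry over. Pictures are saved under pics/ and viewed, at most 10 in all, crops included, and the job is handed in when it is done.

Besides the shell and the picture viewer there is one more tool, called after ">>>" by a JSON object that holds its "name" and its "arguments", one argument or row to a line. servo_tool: Moves the arm, as the interface text tells. Its arguments: {"type":"object","properties":{"plan":{"type":"array","items":{"type":"array","items":{"type":"number"}}},"force":{"type":"number"}},"required":["plan"]}

```bash
mkdir -p pics; cat > h.py <<'E'
import numpy as np, cv2
from workcell import bot
def snap(n,f):
    g=bot.grab_frame(n); cv2.imwrite('pics/'+f,g['frame']); np.savez('pics/'+f+'.npz',**{k:v for k,v in g.items()}); return g
def ray(f,u,v,z):
    g=np.load('pics/'+f+'.npz'); K,R,t=g['mtx'],np.array(g['R']),np.array(g['t']).ravel()
    d=R.T@np.linalg.solve(K,[u,v,1]); c=-R.T@t
    return c+d*(z-c[2])/d[2]
E
python3 - <<'E'
from h import *
a=snap('top','top0.png');b=snap('side','side0.png')
s=bot.observe();print(s['position'],s['tool_rot'],s['force'],s['clock'])
E
```

```text
[ 0.21231717 -0.58751295  0.23080033] [-3.14059944e+00  6.59072278e-05  3.46808646e-01] [-0.84575851  0.03853087 -0.41943381] 0.1
```

View pics/top0.png

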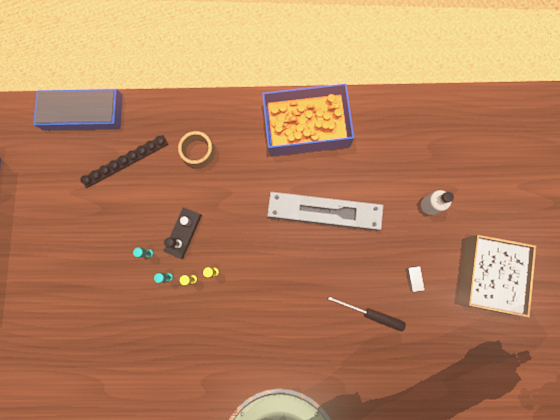

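View pics/side0.png

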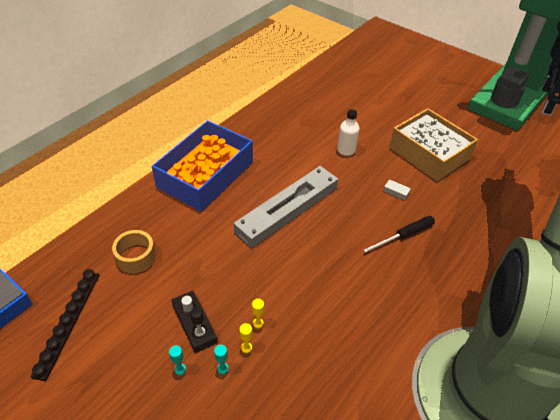

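Top view: the block is at (183,233), with the black-knobbed pin at about (170,242) in the nearer hole and the plug at (184,220). The guide is at (325,211), with its wide end at (348,213). The four look-alikes, turquoise at (139,253) and (160,278) and yellow at (186,280) and (209,272), are coloured and stand outside the block. The pin is the black one in the block. I'll confirm it in a crop.

```bash
python3 - <<'E'
from h import *
t=cv2.imread('pics/top0.png');s=cv2.imread('pics/side0.png')
def c(i,x,y,w,h,k): return cv2.resize(i[y:y+h,x:x+w],None,fx=k,fy=k,interpolation=cv2.INTER_CUBIC)
o=np.zeros((600,800,3),np.uint8)
o[0:300,0:780]=c(t,260,180,130,50,6)
o[300:600,0:300]=c(t,155,200,50,50,6)
o[300:600,320:650]=c(s,160,280,55,50,6)
cv2.imwrite('pics/crop0.png',o)
E
```

```text
(no output)
```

View pics/crop0.png

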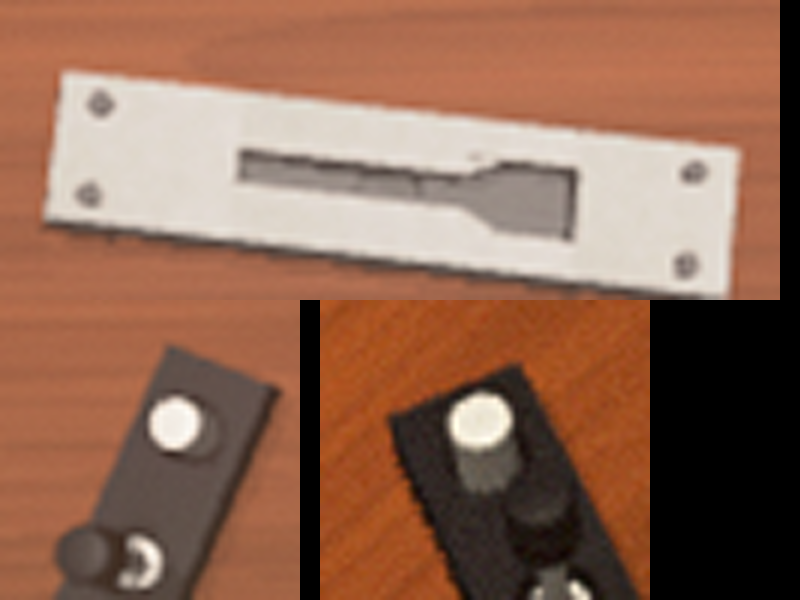

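The crop shows the black knob over a steel foot in the block's near hole, knob top at top-view (169.3,242), and the bare plug at (184,220.7). The guide corners and the slot are clear.

```bash
cat >> h.py <<'E'
def totool(p,s=None):
    from scipy.spatial.transform import Rotation as Ro
    s=s or bot.observe(); R=Ro.from_euler('xyz',s['tool_rot'])
    return R.inv().apply(np.array(p)-s['position'])*100
E
python3 - <<'E'
from h import *
f='top0.png'
C=np.array([ray(f,*p,.035) for p in [(270,192),(383.3,204.7),(381.7,229.3),(267.5,217)]])
print(C.round(4)); m=C.mean(0)
a=(C[0]+C[3]-C[1]-C[2])/2; print('center',m,'len',np.hypot(*a[:2]),'yaw of +y',np.degrees(np.arctan2(a[1],a[0])))
u=a/np.linalg.norm(a)
for p in [(299.7,208),(356,214)]:
    q=ray(f,*p,.035); print('slot',q,(q-m)@u)
k=ray(f,169.3,242,.09);pl=ray(f,184,220.7,.046);print('knob',k,'plug',pl,np.linalg.norm((k-pl)[:2]),np.degrees(np.arctan2(*(pl-k)[[1,0]])))
for n,p,z in [('oil',(447,197),.13),('tape',(196,149),.045),('gauge',(416,279),.02)]: print(n,ray(f,*p,z))
s=bot.observe();print(totool([k[0],k[1],.2]))
E
```

```text
[[ 0.6351  0.0195  0.035 ]
 [ 0.5978 -0.2721  0.035 ]
 [ 0.5344 -0.265   0.035 ]
 [ 0.5696  0.0262  0.035 ]]
center [ 0.58420301 -0.12286052  0.035     ] len 0.2936738290778115 yaw of +y 82.9112205498945
slot [ 0.59195304 -0.05711611  0.035     ] 0.06619827916375257
slot [ 0.57451461 -0.20129749  0.035     ] -0.07903302295232305
knob [0.50443958 0.2607332  0.09      ] plug [0.56129201 0.23924632 0.046     ] 0.06077734494227225 -20.703647708165807
oil [ 0.5991477  -0.39901549  0.13      ]
tape [0.7512799  0.21397244 0.045     ]
gauge [ 0.40892646 -0.34846718  0.02      ]
[ 56.30494594 -69.84206926   3.14569136]
```

>>> {"name": "servo_tool", "arguments": {
  "plan": [
    [5, 33.9, -23.7, 0, 0, 0, -60],
    [5, 33.9, -23.7, 0, 0, 0, -60],
    [5, 33.9, -23.7, 0, 0, 0, -60],
    [5, 33.9, -23.7, 0, 0, 0, -60],
    [5, 33.9, -23.7, 0, 0, 0, -60],
    [5, 33.9, -23.7, 0, 0, 0, -60],
    [5, 33.9, -23.7, 0, 0, 0, -60],
    [5, 33.9, -23.7, 0, 0, 0, -60],
    [5, 33.9, -23.7, 0, 0, 0, -60],
    [5, 33.9, -23.7, 0, 0, 0, -60]
  ],
  "force": 50
}}

```text
clock: 1.1
position: [0.4518, -0.2477, 0.2312]
tool_rot: [-3.142, -0.001, 1.397]
force: [-0.9, -1.0, -0.5]
grip_width: 0.05
finger_force: 0.0
```

```bash
python3 - <<'E'
from h import *
s=bot.observe();print(s['position'],s['tool_rot'],s['qpos'],s['force'],totool([.504,.261,.13],s))
E
```

```text
[ 0.45177048 -0.24771061  0.23116758] [-3.14151977e+00 -6.72544703e-04  1.39738347e+00] [ 0.69648641  0.3697795  -0.39812319  1.8711214   0.17424382  0.9347936
  0.04514483] [-0.87355795 -1.02718251 -0.47530838] [51.00245689 -3.63219235 10.15132672]
```

>>> {"name": "servo_tool", "arguments": {
  "plan": [
    [5, 51, -3.6, 10.1, 0, 0, -37],
    [5, 51, -3.6, 10.1, 0, 0, -37],
    [5, 51, -3.6, 10.1, 0, 0, -37],
    [5, 51, -3.6, 10.1, 0, 0, -37],
    [5, 51, -3.6, 10.1, 0, 0, -37],
    [5, 51, -3.6, 10.1, 0, 0, -37],
    [5, 51, -3.6, 10.1, 0, 0, -37],
    [5, 51, -3.6, 10.1, 0, 0, -37],
    [5, 51, -3.6, 10.1, 0, 0, -37],
    [5, 51, -3.6, 10.1, 0, 0, -37]
  ]
}}

```text
clock: 2.1
position: [0.5034, 0.2382, 0.1337]
tool_rot: [-3.141, 0.001, 2.037]
force: [1.7, -1.4, 1.0]
grip_width: 0.0501
finger_force: 0.0
```

>>> {"name": "servo_tool", "arguments": {
  "plan": [
    [5, 0, 0, 0, 0, 0, 0]
  ]
}}

```text
clock: 2.2
position: [0.5019, 0.2435, 0.1332]
tool_rot: [-3.142, -0.003, 2.045]
force: [-0.0, -0.8, 0.7]
grip_width: 0.05
finger_force: 0.0
```

```bash
cat >> h.py <<'E'
def wsnap(f):
    from scipy.spatial.transform import Rotation as Ro
    s=bot.observe(); g=bot.grab_frame('wrist'); cv2.imwrite('pics/'+f,g['frame'])
    T=np.eye(4);T[:3,:3]=Ro.from_euler('xyz',s['tool_rot']).as_matrix();T[:3,3]=s['position']
    W=np.linalg.inv(T@np.array(g['T_tool_cam'])); np.savez('pics/'+f+'.npz',mtx=g['mtx'],R=W[:3,:3],t=W[:3,3]); return s
def proj(f,X):
    g=np.load('pics/'+f+'.npz'); p=g['mtx']@(g['R']@np.array(X)+g['t']); return p[:2]/p[2]
E
python3 - <<'E'
from h import *
s=wsnap('w1.png');print(s['position'],s['tool_rot'],s['clock'],proj('w1.png',[.504,.261,.09]))
E
```

```text
[0.50193568 0.24350106 0.13320321] [-3.14150382e+00 -2.85242753e-03  2.04522221e+00] 2.2 [299.99644558 215.0133741 ]
```

View pics/w1.png

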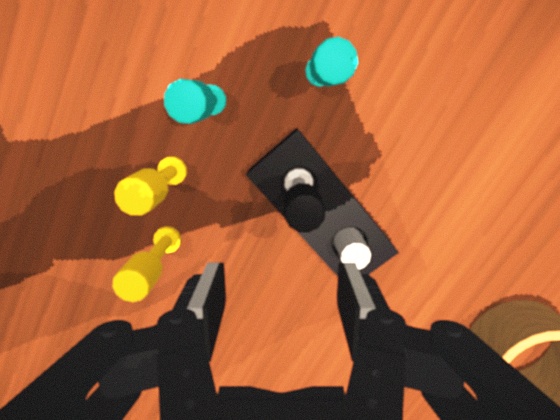

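Wrist view: the black knob top is at about (304,211), between and ahead of the fingers, with the foot's hole behind it at (298,180). The plug is at (354,255). The prediction from the top camera was (300,215), so they agree.

```bash
python3 - <<'E'
from h import *
k=ray('w1.png',304,210.5,.09);print(k,ray('w1.png',298,178,.014))
for p in ([.504,.261],k[:2]): print(totool([*p,.058]))
E
```

```text
[0.50473173 0.26436155 0.09      ] [0.50436995 0.26534262 0.014     ]
[1.79880965 1.11687279 7.53914279]
[2.06495686 1.33486354 7.53912155]
```

>>> {"name": "servo_tool", "arguments": {
  "plan": [
    [5, 1.95, 1.25, 1, 0, 0, 0],
    [5, 1.95, 1.25, 2, 0, 0, 0],
    [5, 1.95, 1.25, 2, 0, 0, 0]
  ]
}}

```text
clock: 2.55
position: [0.505, 0.2589, 0.1131]
tool_rot: [-3.139, 0.001, 2.038]
force: [-0.2, -1.0, 0.7]
grip_width: 0.05
finger_force: 0.0
```

```bash
python3 - <<'E'
from h import *
s=bot.observe();print(s['position'],s['tool_rot'],totool([.5045,.2635,.058]))
E
```

```text
[0.50504736 0.25889171 0.11310195] [-3.13921111e+00  9.34408594e-04  2.03822052e+00] [0.44120872 0.17190054 5.50939173]
```

>>> {"name": "servo_tool", "arguments": {
  "plan": [
    [5, 0.4, 0.15, 2, 0, 0, 0],
    [5, 0.4, 0.15, 4, 0, 0, 0],
    [5, 0.4, 0.15, 5.5, 0, 0, 0],
    [5, 0.4, 0.15, 5.5, 0, 0, 0],
    [2, 0.4, 0.15, 5.5, 0, 0, 0],
    [2, 0.4, 0.15, 5.5, 0, 0, 0],
    [2, 0.4, 0.15, 5.5, 0, 0, 0],
    [2, 0.4, 0.15, 5.5, 0, 0, 0],
    [2, 0.4, 0.15, 5.5, 0, 0, 0]
  ],
  "force": 40
}}

```text
clock: 3.45
position: [0.5052, 0.2655, 0.0604]
tool_rot: [3.14, 0.0, 2.04]
force: [-0.4, -0.9, 6.8]
grip_width: 0.0228
finger_force: 39.5
```

>>> {"name": "servo_tool", "arguments": {
  "plan": [
    [2, 0, 0, -1, 0, 0, 0],
    [2, 0, 0, -2.5, 0, 0, 0],
    [2, 0, 0, -5, 0, 0, 0],
    [2, 0, 0, -8, 0, 0, 0],
    [2, 0, 0, -8, 0, 0, 0],
    [2, 0, 0, -8, 0, 0, 0]
  ]
}}

```text
clock: 4.05
position: [0.5051, 0.2654, 0.1408]
tool_rot: [3.14, 0.0, 2.039]
force: [-0.7, -0.2, -1.4]
grip_width: 0.0227
finger_force: 39.3
```

```bash
python3 - <<'E'
from h import *
s=wsnap('w2.png');snap('side','side2.png')
print(s['position'],s['tool_rot'],s['force'],s['grip_width'])
a=cv2.imread('pics/w2.png')[130:420,130:430];b=cv2.imread('pics/side2.png')[150:400,120:320]
o=np.zeros((600,800,3),np.uint8);o[:387,:400]=cv2.resize(a,(400,387));o[:500,400:]=cv2.resize(b,(400,500))
cv2.imwrite('pics/c2.png',o)
print(totool([.5765,-.186,.135],s))
E
```

```text
[0.50508222 0.26538373 0.14081581] [3.13959187e+00 2.20404537e-04 2.03946673e+00] [-0.65512623 -0.19755979 -1.39655059] 0.022733576624639852
[-43.49690178 -14.01850121   0.56312082]
```

View pics/c2.png

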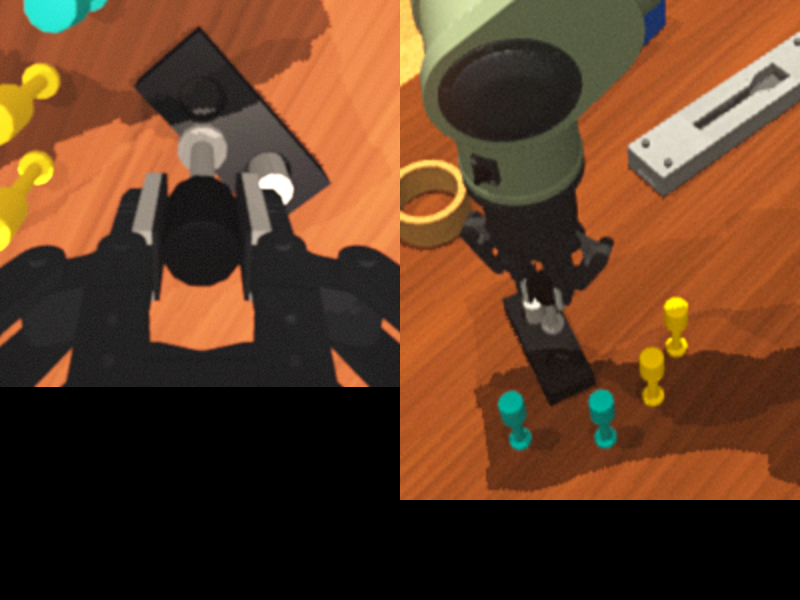

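The pin hangs upright in the fingers, the plug hasn't moved, and the hole is empty. Next I carry it to above the entry, turning so that tool x lies along the slot.

>>> {"name": "servo_tool", "arguments": {
  "plan": [
    [2, -10, -3.2, 0, 0, 0, 6],
    [2, -14, -4.5, 0, 0, 0, 10],
    [2, -18, -5.8, 0, 0, 0, 14],
    [2, -22, -7.1, 0, 0, 0, 18],
    [2, -26, -8.4, 0, 0, 0, 22],
    [2, -30, -9.7, 0, 0, 0, 26],
    [2, -34, -11, 0, 0, 0, 30],
    [2, -38, -12.3, 0, 0, 0, 34],
    [2, -42, -13.5, 0, 0, 0, 34],
    [2, -43.5, -14, 0, 0, 0, 34]
  ]
}}

```text
clock: 5.15
position: [0.5757, -0.1907, 0.1384]
tool_rot: [-3.14, 0.001, 1.442]
force: [-1.1, -0.6, -1.2]
grip_width: 0.023
finger_force: 39.3
```

>>> {"name": "servo_tool", "arguments": {
  "plan": [
    [2, 0, 0, 0, 0, 0, 0],
    [2, 0, 0, 0, 0, 0, 0],
    [2, 0, 0, 0, 0, 0, 0]
  ]
}}

```text
clock: 5.45
position: [0.5763, -0.1842, 0.1392]
tool_rot: [-3.141, -0.001, 1.448]
force: [-0.7, -0.3, -0.9]
grip_width: 0.0229
finger_force: 39.3
```

```bash
python3 - <<'E'
from h import *
s=bot.observe();print(s['position'],np.degrees(s['tool_rot']),s['force'],totool([.5764,-.1859,.105],s))
E
```

```text
[ 0.57628775 -0.18416766  0.1391911 ] [-1.79967217e+02 -4.54115448e-02  8.29841653e+01] [-0.66273451 -0.34011182 -0.92934466] [-0.17327576  0.0342563   3.41895501]
```

>>> {"name": "servo_tool", "arguments": {
  "plan": [
    [2, -0.2, 0, 2, 0, 0, 0],
    [2, -0.2, 0, 4, 0, 0, 0],
    [2, -0.2, 0, 4, 0, 0, 0],
    [2, -0.2, 0, 4, 0, 0, 0]
  ]
}}

```text
clock: 5.85
position: [0.5762, -0.1869, 0.0998]
tool_rot: [-3.141, -0.0, 1.448]
force: [-0.2, 1.2, -0.6]
grip_width: 0.0231
finger_force: 39.3
```

```bash
python3 - <<'E'
from h import *
s=wsnap('w3.png');g=snap('side','side3.png');print(s['position'],s['tool_rot'])
print('side proj', proj('side3.png',[*s['position'][:2],.05]), 'w proj', proj('w3.png',[*s['position'][:2],.05]))
a=cv2.imread('pics/w3.png')[20:420,130:430];b=cv2.imread('pics/side3.png')[150:260,220:350]
o=np.zeros((600,800,3),np.uint8);o[:533,:400]=cv2.resize(a,(400,533));o[:338,400:]=cv2.resize(b,(400,338),interpolation=cv2.INTER_CUBIC)
cv2.imwrite('pics/c3.png',o)
E
```

```text
[ 0.57624626 -0.18685735  0.09975075] [-3.14123240e+00 -4.17841249e-04  1.44775915e+00]
side proj [308.3924017  182.11567962] w proj [281.89119381 234.00913508]
```

View pics/c3.png

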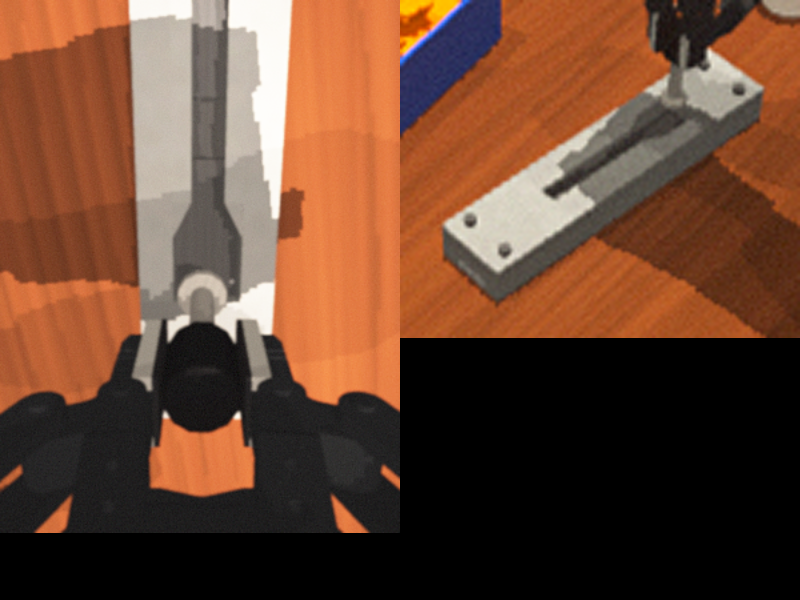

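The foot (crop 203,290) is just above the opening and nearly centred; the taper runs from about crop y 240 to 205. Two cross lines in the slot, at crop y 98 and 157, look like the notch edges. I'll work out positions from these.

```bash
python3 - <<'E'
from h import *
p=np.load('pics/w3.png.npz')
s=bot.observe();f='w3.png'
P=lambda x,y,z: totool(ray(f,130+x*.75,20+y*.75,z))[:2].round(2)
print('foot',P(203,290,.053))
print('taper start L,R',P(174,240,.035),P(240,240,.035),'taper end',P(191,205,.035),P(225,205,.035))
print('lines',P(208,98,.016),P(208,157,.016))
print('guide edges', P(133,100,.035),P(288,100,.035),P(137,250,.035),P(279,250,.035))
E
```

```text
foot [-0.04 -0.04]
taper start L,R [ 1.7  -1.38] [1.7  1.67] taper end [ 3.35 -0.58] [3.35 0.95]
lines [7.93 0.19] [5.26 0.2 ]
guide edges [ 7.85 -2.99] [7.85 3.53] [ 1.22 -3.1 ] [1.22 3.49]
```

>>> {"name": "servo_tool", "arguments": {
  "plan": [
    [2, 0.1, 0.18, 0.5, 0, 0, 0],
    [2, 0.1, 0.18, 1, 0, 0, 0],
    [2, 0.1, 0.18, 1.5, 0, 0, 0],
    [2, 0.1, 0.18, 2, 0, 0, 0],
    [2, 0.1, 0.18, 2.5, 0, 0, 0],
    [2, 0.1, 0.18, 2.8, 0, 0, 0],
    [2, 0.1, 0.18, 3.0, 0, 0, 0],
    [2, 0.1, 0.18, 3.0, 0, 0, 0]
  ]
}}

```text
clock: 6.75
position: [0.5779, -0.1871, 0.0691]
tool_rot: [-3.141, -0.0, 1.446]
force: [-0.5, 0.6, -1.1]
grip_width: 0.0229
finger_force: 39.3
```

>>> {"name": "servo_tool", "arguments": {
  "plan": [
    [2, 0, 0, 0.1, 0, 0, 0],
    [2, 0, 0, 0.2, 0, 0, 0],
    [2, 0, 0, 0.2, 0, 0, 0]
  ]
}}

```text
clock: 7.05
position: [0.578, -0.1872, 0.0674]
tool_rot: [3.142, -0.0, 1.446]
force: [0.7, -0.3, -0.0]
grip_width: 0.0231
finger_force: 39.3
```

>>> {"name": "servo_tool", "arguments": {
  "plan": [
    [2, 0, 0, 0.05, 0, 0, 0],
    [2, 0, 0, 0.1, 0, 0, 0],
    [2, 0, 0, 0.1, 0, 0, 0]
  ]
}}

```text
clock: 7.35
position: [0.578, -0.1872, 0.0664]
tool_rot: [3.142, -0.0, 1.446]
force: [-0.4, -0.2, -0.1]
grip_width: 0.023
finger_force: 39.5
```

>>> {"name": "servo_tool", "arguments": {
  "plan": [
    [2, 0, 0, 0.05, 0, 0, 0],
    [2, 0, 0, 0.1, 0, 0, 0],
    [2, 0, 0, 0.1, 0, 0, 0]
  ]
}}

```text
clock: 7.65
position: [0.5783, -0.1872, 0.0663]
tool_rot: [3.141, 0.0, 1.446]
force: [-3.5, 0.8, 15.1]
grip_width: 0.0228
finger_force: 41.0
```

On the bar at TCP z 0.0663, and it's stiff (about 1 mm gave 15 N). I ease the press and drag 4 cm, still short of any possible notch.

>>> {"name": "servo_tool", "arguments": {
  "plan": [
    [2, 0.3, 0, -0.06, 0, 0, 0],
    [2, 0.8, 0, -0.06, 0, 0, 0],
    [2, 1.3, 0, -0.06, 0, 0, 0],
    [2, 1.8, 0, -0.06, 0, 0, 0],
    [2, 2.3, 0, -0.06, 0, 0, 0],
    [2, 2.8, 0.01, -0.06, 0, 0, 0],
    [2, 3.3, 0.02, -0.06, 0, 0, 0],
    [2, 3.7, 0.02, -0.06, 0, 0, 0],
    [2, 4.0, 0.02, -0.06, 0, 0, 0],
    [2, 4.0, 0.02, -0.06, 0, 0, 0]
  ]
}}

```text
clock: 8.65
position: [0.5835, -0.1475, 0.0664]
tool_rot: [3.141, 0.001, 1.447]
force: [-0.8, -4.1, 5.1]
grip_width: 0.0233
finger_force: 40.1
```

>>> {"name": "servo_tool", "arguments": {
  "plan": [
    [2, 0.2, 0, 0, 0, 0, 0],
    [2, 0.4, 0, 0, 0, 0, 0],
    [2, 0.6, 0, 0, 0, 0, 0],
    [2, 0.8, 0, 0, 0, 0, 0]
  ]
}}

```text
clock: 9.05
position: [0.5844, -0.1401, 0.0664]
tool_rot: [3.141, 0.001, 1.446]
force: [0.2, -3.5, 5.5]
grip_width: 0.0233
finger_force: 40.1
```

>>> {"name": "servo_tool", "arguments": {
  "plan": [
    [2, 0.2, 0, 0, 0, 0, 0],
    [2, 0.4, 0, 0, 0, 0, 0],
    [2, 0.6, 0, 0, 0, 0, 0],
    [2, 0.8, 0, 0, 0, 0, 0]
  ]
}}

```text
clock: 9.45
position: [0.5853, -0.1317, 0.0662]
tool_rot: [3.141, 0.0, 1.446]
force: [-0.8, -3.4, 4.6]
grip_width: 0.023
finger_force: 40.0
```

>>> {"name": "servo_tool", "arguments": {
  "plan": [
    [2, 0.2, 0, 0, 0, 0, 0],
    [2, 0.4, 0, 0, 0, 0, 0],
    [2, 0.5, 0, 0, 0, 0, 0],
    [2, 0.5, 0, 0, 0, 0, 0]
  ]
}}

```text
clock: 9.85
position: [0.5858, -0.1264, 0.066]
tool_rot: [3.142, -0.0, 1.447]
force: [0.4, -1.7, 5.7]
grip_width: 0.023
finger_force: 40.0
```

>>> {"name": "servo_tool", "arguments": {
  "plan": [
    [2, 0.1, 0, 0, 0, 0, 0],
    [2, 0.2, 0, 0, 0, 0, 0],
    [2, 0.2, 0, 0, 0, 0, 0]
  ]
}}

```text
clock: 10.15
position: [0.586, -0.1245, 0.066]
tool_rot: [-3.142, -0.0, 1.446]
force: [-0.2, -2.3, 3.9]
grip_width: 0.0228
finger_force: 40.0
```

>>> {"name": "servo_tool", "arguments": {
  "plan": [
    [2, 0.1, 0, 0, 0, 0, 0],
    [2, 0.2, 0, 0, 0, 0, 0],
    [2, 0.2, 0, 0, 0, 0, 0]
  ]
}}

```text
clock: 10.45
position: [0.5862, -0.1223, 0.0659]
tool_rot: [-3.141, -0.0, 1.447]
force: [-0.3, -1.5, 2.9]
grip_width: 0.0226
finger_force: 39.8
```

>>> {"name": "servo_tool", "arguments": {
  "plan": [
    [2, 0.05, 0, 0.05, 0, 0, 0],
    [2, 0.05, 0, 0.05, 0, 0, 0]
  ]
}}

```text
clock: 10.65
position: [0.5864, -0.1221, 0.0656]
tool_rot: [3.142, -0.0, 1.446]
force: [-2.7, -1.2, 7.0]
grip_width: 0.0232
finger_force: 40.3
```

>>> {"name": "servo_tool", "arguments": {
  "plan": [
    [2, 0.1, 0, 0, 0, 0, 0],
    [2, 0.1, 0, 0, 0, 0, 0]
  ]
}}

```text
clock: 10.85
position: [0.5865, -0.1212, 0.0655]
tool_rot: [3.142, 0.0, 1.446]
force: [-0.2, -1.8, 2.9]
grip_width: 0.0225
finger_force: 39.9
```

```bash
python3 - <<'E'
from h import *
s=wsnap('w4.png');g=snap('side','side4.png');print(s['position'],s['force'])
a=cv2.imread('pics/w4.png')[60:380,190:370];b=cv2.imread('pics/side4.png')[140:240,230:320]
o=np.zeros((600,800,3),np.uint8);o[:600,:338]=cv2.resize(a,(338,600),interpolation=cv2.INTER_CUBIC);o[:500,345:795]=cv2.resize(b,(450,500),interpolation=cv2.INTER_CUBIC)
cv2.imwrite('pics/c4.png',o)
E
```

```text
[ 0.58645851 -0.12120026  0.06551282] [-0.1638706  -1.83844794  2.92264697]
```

View pics/c4.png

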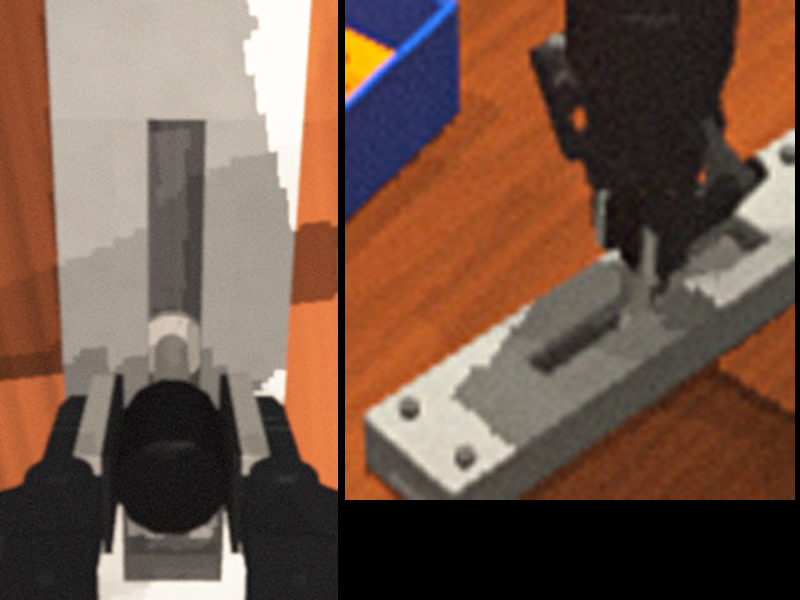

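The pin is upright in the slot, foot at crop (172,345), and the arm has settled 0.9 mm lower at low force. That suggests the heel is still on the notch edge, so I'll go on in small steps.

>>> {"name": "servo_tool", "arguments": {
  "plan": [
    [2, 0.1, 0, 0, 0, 0, 0],
    [2, 0.1, 0, 0.02, 0, 0, 0]
  ]
}}

```text
clock: 11.15
position: [0.5864, -0.1196, 0.0651]
tool_rot: [-3.141, -0.001, 1.447]
force: [0.7, 0.3, -0.4]
grip_width: 0.0228
finger_force: 39.5
```

>>> {"name": "servo_tool", "arguments": {
  "plan": [
    [2, 0.1, 0, 0, 0, 0, 0],
    [2, 0.1, 0, 0.02, 0, 0, 0]
  ]
}}

```text
clock: 11.35
position: [0.5866, -0.1188, 0.065]
tool_rot: [-3.141, -0.0, 1.447]
force: [0.9, 0.0, -1.1]
grip_width: 0.0228
finger_force: 39.5
```

The force has gone to zero, so the pin is over the notch. Lowering it gently.

>>> {"name": "servo_tool", "arguments": {
  "plan": [
    [2, 0, 0, 0.05, 0, 0, 0],
    [2, 0, 0, 0.1, 0, 0, 0],
    [2, 0, 0, 0.15, 0, 0, 0],
    [2, 0, 0, 0.2, 0, 0, 0],
    [2, 0, 0, 0.2, 0, 0, 0]
  ]
}}

```text
clock: 11.85
position: [0.5867, -0.1192, 0.063]
tool_rot: [-3.142, -0.0, 1.446]
force: [-0.5, -0.6, 0.0]
grip_width: 0.0228
finger_force: 39.5
```

>>> {"name": "servo_tool", "arguments": {
  "plan": [
    [2, 0, 0, 0.05, 0, 0, 0],
    [2, 0, 0, 0.1, 0, 0, 0],
    [2, 0, 0, 0.15, 0, 0, 0],
    [2, 0, 0, 0.15, 0, 0, 0]
  ]
}}

```text
clock: 12.25
position: [0.5866, -0.1192, 0.0615]
tool_rot: [-3.141, -0.0, 1.446]
force: [-0.5, -0.3, -0.1]
grip_width: 0.023
finger_force: 39.5
```

>>> {"name": "servo_tool", "arguments": {
  "plan": [
    [2, 0, 0, 0.05, 0, 0, 0],
    [2, 0, 0, 0.1, 0, 0, 0],
    [2, 0, 0, 0.1, 0, 0, 0]
  ]
}}

```text
clock: 12.55
position: [0.5867, -0.1192, 0.0605]
tool_rot: [-3.142, -0.0, 1.446]
force: [0.3, -0.1, -0.6]
grip_width: 0.0229
finger_force: 39.5
```

>>> {"name": "servo_tool", "arguments": {
  "plan": [
    [2, 0, 0, 0.05, 0, 0, 0],
    [2, 0, 0, 0.05, 0, 0, 0]
  ]
}}

```text
clock: 12.75
position: [0.5868, -0.1193, 0.0603]
tool_rot: [3.141, 0.0, 1.446]
force: [-0.6, -0.8, 4.8]
grip_width: 0.0227
finger_force: 40.1
```

It reached the floor at 0.0603 (underside at 10 mm) with 5 N. Releasing and backing straight up.

>>> {"name": "servo_tool", "arguments": {
  "plan": [
    [2.2, 0, 0, -0.03, 0, 0, 0],
    [2.6, 0, 0, -0.03, 0, 0, 0],
    [3.5, 0, 0, -0.03, 0, 0, 0],
    [5, 0, 0, -0.03, 0, 0, 0],
    [5, 0, 0, -0.03, 0, 0, 0]
  ],
  "force": 20
}}

```text
clock: 13.25
position: [0.5867, -0.1192, 0.0603]
tool_rot: [-3.141, -0.0, 1.446]
force: [0.6, -0.1, -0.8]
grip_width: 0.0503
finger_force: 0.0
```

>>> {"name": "servo_tool", "arguments": {
  "plan": [
    [5, 0, 0, 0, 0, 0, 0],
    [5, 0, 0, -2, 0, 0, 0],
    [5, 0, 0, -4, 0, 0, 0],
    [5, 0, 0, -7, 0, 0, 0],
    [5, 0, 0, -10, 0, 0, 0],
    [5, 0, 0, -10, 0, 0, 0],
    [5, 0, 0, -10, 0, 0, 0],
    [5, 0, 0, -10, 0, 0, 0]
  ]
}}

```text
clock: 14.05
position: [0.5862, -0.1192, 0.1595]
tool_rot: [-3.14, -0.0, 1.446]
force: [0.1, 0.5, -0.5]
grip_width: 0.0501
finger_force: 0.0
```

```bash
python3 - <<'E'
from h import *
s=wsnap('w5.png');g=snap('side','side5.png');print(s['position'],s['force'],s['grip_width'])
for z in(.09,.035): print(z,proj('w5.png',[.5868,-.1193,z]),proj('side5.png',[.5868,-.1193,z]))
a=cv2.imread('pics/w5.png')[60:380,190:370];b=cv2.imread('pics/side5.png')[140:240,230:320]
o=np.zeros((600,800,3),np.uint8);o[:600,:338]=cv2.resize(a,(338,600),interpolation=cv2.INTER_CUBIC);o[:500,345:795]=cv2.resize(b,(450,500),interpolation=cv2.INTER_CUBIC)
cv2.imwrite('pics/c5.png',o)
E
```

```text
[ 0.58620627 -0.11922761  0.15951933] [ 0.08474666  0.46787351 -0.53430872] 0.050097261339032736
0.09 [282.85460067 222.31769196] [288.59089661 183.43620539]
0.035 [282.59179081 198.16272449] [287.72955615 199.47114965]
```

View pics/c5.png

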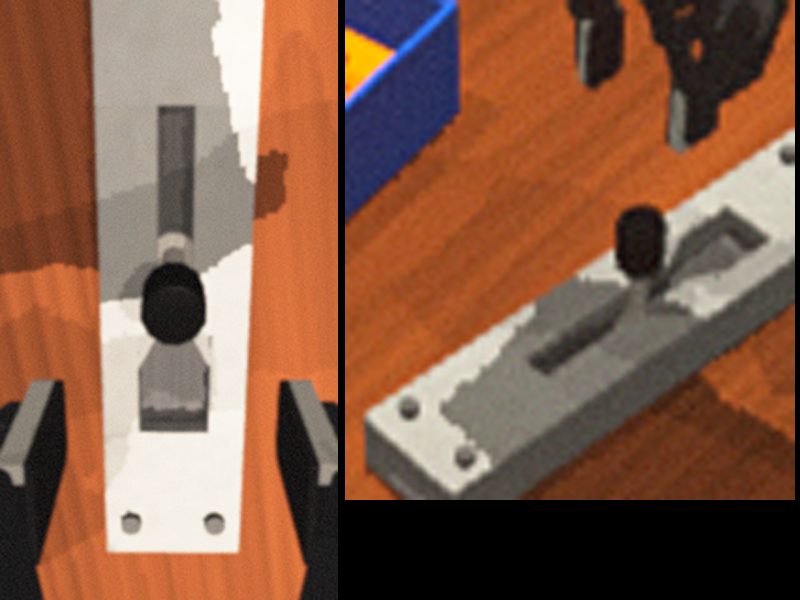

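The pin stands upright and free in the slot. Its knob top at wrist (283,224) matches the (283,222) predicted for a pin fully down in the notch. The fingers are clear.

```bash
python3 -c "from workcell import bot; print(bot.job_done())"
```

```text
the job is handed in; nothing more can be done
None
```

The pin is standing upright, fully down in the hidden notch and let go, and the job is handed in at about 14 s; the hand-in returned no verdict.

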